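Find the unlocked cover of the bench socket trough and push it open

ROBOT

A 6-joint arm with a two-finger parallel gripper is mounted at the origin on the work surface. World frame = base frame: x ahead of the robot, y to its left, z up, the work surface at z = 0. Lengths are in m, angles in rad, forces in N, time in s.
With the tool pointing down it reaches from about 0.375 to 0.925 m from the base axis. Payload 5.7 kg.
Tool frame: the origin (TCP) lies midway between the tips of the shut fingers; the grasp point (between the pads) lies 19 mm behind it; z points along the fingers, x is the direction in which the jaws open and shut, and the axes are right-handed (so a half turn about z gives the same grasp; the last joint's range is limited). The gripper opens to 88 mm and grips with 3 to 60 N. Pads are 20 mm wide; open, the fingers measure 115 mm over their backs; the gripper's body (75 mm by 178 mm) begins 61 mm behind the grasp point.
Start: joints at [-1.215, 0.359, 1.51, -0, 1.272, -0.115], TCP at [0.272, -0.535, 0.223] pointing down, gripper open.
Joint ranges: [-2.97, 2.97], [-1.01, 2.36], [0.21, 2.38], [-0.96, 4.11], [0.2, 2.71], [-2.98, 2.98]. Speed limits (rad/s): [2.39, 2.39, 3.14, 3.14, 3.14, 3.14].

INTERFACE

Orientations are given as a unit quaternion [x, y, z, w].
In Python, from bench import move_ptp, servo_line, goto_joints, move_gripper, sleep, inverse_kinematics, capture, PlanningError, close_job, spot_in, silhouettes, current_clock, current_joint_pos, current_qvel, current_joint_torque, current_position, current_orientation, current_force, current_torque, current_finger_gap gives the robot as it stands. Calls block until the motion is done:
- move_ptp(position, orientation): joint-space move of the TCP to a pose.
- servo_line(position, orientation=None, rate=0.15, contact_N=None): straight line of the TCP; orientation=None keeps the orientation; rate is the mean speed in m/s. With contact_N (N) it stops when the force on the tool has changed by that much, and returns True; else False.
- goto_joints(angles): joint-space move.
- move_gripper(opening): finger opening in m; the grip force is fixed at half the most; returns when the fingers have stopped.
- sleep(seconds).
- inverse_kinematics(position, orientation): joint angles nearest the present ones, or None.
- capture(name): name is "scene" or "top" or "wrist"; returns a dict with "image" (384x512x3 uint8, blue, green, red), "range_z" (384x512 float32, m along the optical axis (not along the pixel's ray), 0 where there is no reading), "intrinsics" (3x3 intrinsics, pixels), "R" (3x3) and "t" (3): a world point X has camera coordinates R X + t. Camera axes: x right, y down, z forward; pixel columns grow to the right and rows downward; lengths in m; the calibration is good to about 2 mm. A picture is of the moment at which its call begins.
A pose or a line that the arm cannot do raises PlanningError and nothing moves.
- close_job(): hands the job in, once; it reports no verdict.
Trained networks look in the newest picture that a camera, given by its name, has taken for a name from the list of things; names that differ only in an ending like _2 or _b are one class to them, and where a whole thing is asked for, a point or a joint stands for the part that bears it (a point fixed in the world has none). Each returns a list of dicts, best first, with "conf" (0 to 1); they miss things now and then, are a little off and sometimes report something else, mostly with a low value. They report only what shows in the picture. A call takes as long as a camera call.
- spot_in(camera, query): "xy" ([column, row] in pixels, amid what is visible of it).
- silhouettes(camera, query): "region" (384x512 bool, what is visible of it) and "xy" ([column, row] in pixels, amid what is visible of it).
Readings, each from a call of its own:
- current_clock(): time.
- current_joint_pos(): joint angles.
- current_qvel(): joint speeds.
- current_joint_torque(): joint torques, N m.
- current_position(): TCP position.
- current_orientation(): TCP orientation.
- current_force(): force on the tool from outside, world axes, zero at the start.
- current_torque(): the same for the moment, N m.
- current_finger_gap(): finger opening in m.
Only numpy, scipy, OpenCV 4.12 (cv2) and the standard library are available. Lean on these libraries where they do the work, as an engineer would, in place of code of your own. Each camera call takes 0.05 s, during which the arm holds its last target.

TASK

Three of the four covers on the bench's socket trough are locked from below and one is free. Press on the ribbed strips to find the cover that rocks, then push that cover fully open, past upright, so that it stays open and the sockets can be reached. Only press and push, without taking hold of the cover, and leave the things lying around the trough where they are.

Things in the scene. Friction and masses are not known exactly. Their poses are not given: they have to be found in the camera images.
- trough: bench-top socket trough: long grey metal housing fixed to the bench, 163 mm deep (x), 444 mm long (y, with black end caps), 100 mm high, topped by a row of four identical plain aluminium covers, cover1 at its +y end to cover4 at its -y end, 104 mm apart. Origin: centre of its underside, on the bench; x points away from the robot, y along the row, z up; turned at most 0.2 rad
- cover1_strip (a point): centre of the ribbed thumb strip (62 mm along y) on the top face of cover1, 36 mm beyond its pivot line; moves with the cover. Each cover is a flat plate 135 mm (x) by 96 mm (y), 5 mm thick, top flush with the rim, 2 mm gap all round. It pivots on an axle along y: a short far leaf of 55 mm with the strip, a long smooth near leaf of 80 mm. No finger fits under a closed cover
- cover1_axle (a point): point above the pivot line of cover1, halfway across its width, at rim height (the axle itself is 2.5 mm lower); fixed on the trough
- cover1 (a joint): angle of cover1, rad: 0 closed and flush, growing as the short far leaf goes down and the long near leaf rises; 1.57 upright, 1.75 fully open at its stop, leaning away from the robot. A locked cover gives less than 0.05 rad; the free one turns when its strip is pressed with 2 to 4 N, and a friction hinge keeps it at whatever angle it is left
- cover2_strip (a point): centre of the ribbed thumb strip (62 mm along y) on the top face of cover2, 36 mm beyond its pivot line; moves with the cover. Cover like cover1. Three covers are locked by a post under the short leaf; exactly one, different each time, is free. Closed they look the same
- cover2_axle (a point): point above the pivot line of cover2, halfway across its width, at rim height (the axle itself is 2.5 mm lower); fixed on the trough
- cover2 (a joint): angle of cover2, rad: 0 closed and flush, growing as the short far leaf goes down and the long near leaf rises; 1.57 upright, 1.75 fully open at its stop, leaning away from the robot
- cover3_strip (a point): centre of the ribbed thumb strip (62 mm along y) on the top face of cover3, 36 mm beyond its pivot line; moves with the cover. Cover like cover1. Inside, beneath the near leaf, a socket plate lies 60 mm below the rim; beneath the strip the bay is free to 55 mm or more below the rim
- cover3_axle (a point): point above the pivot line of cover3, halfway across its width, at rim height (the axle itself is 2.5 mm lower); fixed on the trough
- cover3 (a joint): angle of cover3, rad: 0 closed and flush, growing as the short far leaf goes down and the long near leaf rises; 1.57 upright, 1.75 fully open at its stop, leaning away from the robot
- cover4_strip (a point): centre of the ribbed thumb strip (62 mm along y) on the top face of cover4, 36 mm beyond its pivot line; moves with the cover. Cover like cover1
- cover4_axle (a point): point above the pivot line of cover4, halfway across its width, at rim height (the axle itself is 2.5 mm lower); fixed on the trough
- cover4 (a joint): angle of cover4, rad: 0 closed and flush, growing as the short far leaf goes down and the long near leaf rises; 1.57 upright, 1.75 fully open at its stop, leaning away from the robot
- bearing: bystander: steel ball-bearing ring lying flat, 52 mm outside, 25 mm bore, 15 mm high, in front of the trough; origin at the centre of its underside
- screwdriver: bystander: screwdriver with a black handle, 190 mm long, lying on the bench in front of the trough; origin under its middle, x along it
- parts_bin: bystander: open grey parts bin with bolts, 150 x 100 mm, 70 mm high, by the -y end of the trough; origin at the centre of its underside
- jar: bystander: closed white jar with a black cap, 60 mm across, 85 mm high, by the +y end of the trough; origin at the centre of its underside

How it is judged:
By the outcome, as a careful person would: the job done as asked, in the order asked, and still so for the second after the job is handed in, with the robot touching nothing.
It also fails if it takes over 58 s, if anything falls off the work surface, if the arm or the gripper's body presses on something with over 40 N, if the wrist force passes 120 N, or if a joint passes its speed limit or range.

## Working session

There is one attempt and no reset: what is moved stays moved. The work goes in short steps, each a Python script; the robot and the scene stay as the last script left them, time stands still between calls to the robot, and variables do not carry over. Pictures are saved under pics/ and viewed, and the job is handed in when it is done.

```bash
ls; mkdir -p pics; python3 - <<'E'
from bench import *
import cv2
print(current_clock())
for n in ["scene","top"]:
    c=capture(n); cv2.imwrite(f"pics/{n}0.png",c["image"])
    print(n,c["intrinsics"].tolist(),c["R"].tolist(),c["t"].tolist())
    for q in ["cover1_strip","cover2_strip","cover3_strip","cover4_strip","trough","jar","parts_bin","bearing","screwdriver"]:
        print(q,[(d["xy"],round(d["conf"],2)) for d in spot_in(n,q)[:5]])
print(current_clock())
E
```

```text
pics
0.0
scene [[378.75950242951706, 0.0, 260.72667117794293], [0.0, 378.75950242951706, 192.1578604925943], [0.0, 0.0, 1.0]] [[-0.132863920937399, 0.9910901255507163, 0.009356364091113685], [0.5418811517117684, 0.08054148199606542, -0.8365870469337932], [-0.8298867368097093, -0.10608219791153627, -0.5477541157796897]] [0.07104178539931841, -0.2175865120266687, 1.4880295002697455]
cover1_strip [([323.7, 205.0], 0.63)]
cover2_strip [([288.5, 202.8], 0.55)]
cover3_strip [([246.4, 191.5], 0.86), ([328.5, 208.9], 0.7)]
cover4_strip [([209.9, 186.3], 0.83)]
trough [([266.1, 210.5], 0.87)]
jar [([389.3, 247.0], 0.68), ([210.8, 185.3], 0.21)]
parts_bin [([168.1, 186.7], 0.69)]
bearing []
screwdriver []
top [[461.43334992351106, 0.0, 254.16152326275937], [0.0, 461.43334992351106, 194.2116518081009], [0.0, 0.0, 1.0]] [[-0.04026659670005506, -0.9991741804149328, 0.0054367621193913696], [-0.9745631719535327, 0.03807304589863886, -0.2208553079458794], [0.22046592721339997, -0.01419155975035404, -0.9752914305835914]] [0.011507861526113154, 0.563793480077174, 0.9214940438650093]
cover1_strip [([167.0, 186.0], 0.84)]
cover2_strip []
cover3_strip [([267.3, 195.8], 0.92)]
cover4_strip [([315.6, 206.1], 0.86)]
trough [([240.4, 201.1], 0.74)]
jar [([103.9, 158.7], 0.74)]
parts_bin [([377.7, 232.3], 0.76)]
bearing [([192.4, 269.9], 0.91)]
screwdriver [([271.7, 267.1], 0.61), ([318.0, 201.8], 0.54), ([166.2, 184.6], 0.4)]
1.0
```

View pics/top0.png

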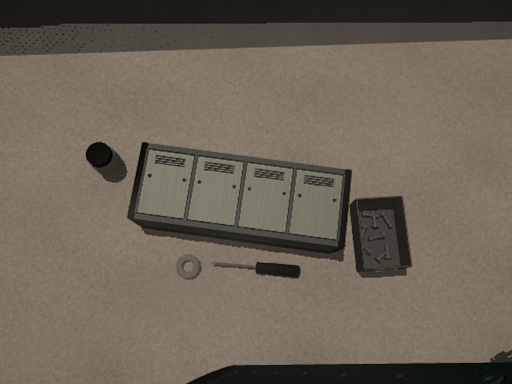

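View pics/scene0.png

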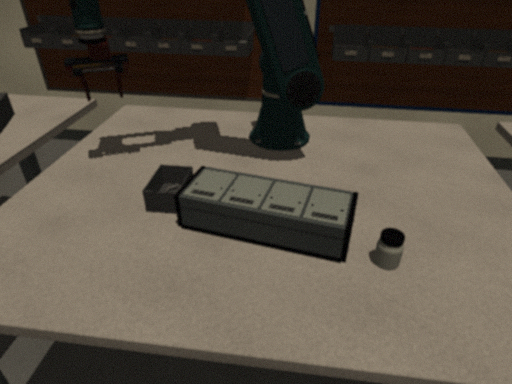

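The top view shows the trough with cover1 on the left and cover4 on the right. The strips are at about (170,160), (220,168), (269,174) and (319,181). The bearing and screwdriver lie in front of the trough, the jar at its +y end and the bin at its -y end. Next I'll rectify the image to the rim plane.

```bash
cat > h.py <<'E'
from bench import *
import numpy as np, cv2
def back(c,uv,z):
    K,R,t=c["intrinsics"],c["R"],c["t"]
    d=R.T@np.linalg.inv(K)@np.array([uv[0],uv[1],1.]); o=-R.T@t
    return o+d*(z-o[2])/d[2]
def cloud(c):
    K,R,t=c["intrinsics"],c["R"],c["t"]; Z=c["range_z"]
    v,u=np.mgrid[:384,:512]; 
    P=np.stack([(u-K[0,2])/K[0,0]*Z,(v-K[1,2])/K[1,1]*Z,Z],-1)
    W=(P-t)@R; W[Z==0]=np.nan
    return W
E
python3 - <<'E'
from h import *
c=capture("top"); W=cloud(c)
m=np.zeros((384,512),bool); m[135:260,120:356]=1
zz=W[...,2]; print(np.nanmedian(zz[190:210,150:330]))
s=m&(zz>0.085)&(zz<0.115)
P=W[s]; print(len(P), np.median(P[:,2]))
n,l,st,ce=cv2.connectedComponentsWithStats(s.astype(np.uint8)); k=1+np.argmax(st[1:,4]); P=W[l==k]
print(cv2.minAreaRect((P[:,:2]*1000).astype(np.float32)), cv2.boxPoints(cv2.minAreaRect((P[:,:2]*1000).astype(np.float32))))
# rectify: image px 2/mm ; row = x decreasing, col = y decreasing
K,R,t=c["intrinsics"],c["R"],c["t"]
x0,y0=np.mean(P[:,:2],0); print(x0,y0,P[:,2].mean())
S=600
corn=[(x0+.13*0+ .25*a,y0+.25*b) for a,b in((1,1),(1,-1),(-1,-1),(-1,1))]
px=[]
for x,y in corn:
    q=K@(R@np.array([x,y,.1])+t); px.append(q[:2]/q[2])
H=cv2.getPerspectiveTransform(np.float32(px),np.float32([(0,0),(S,0),(S,S),(0,S)]))
im=cv2.warpPerspective(c["image"],H,(S,S),flags=cv2.INTER_CUBIC)
cv2.imwrite("pics/rect.png",cv2.convertScaleAbs(im,alpha=1.6))
for n in ["bearing","screwdriver"]:
    for d in spot_in("top",n)[:1]: print(n,back(c,d["xy"],.01))
E
```

```text
0.10001252189617191
16622 0.10002899473673274
((557.94873046875, 17.050445556640625), (444.5101318359375, 164.6920928955078), 79.80716705322266) [[ 437.57166 -187.12485]
 [ 599.66455 -216.26904]
 [ 678.3258   221.22574]
 [ 516.2329   250.36993]]
0.5559805428365966 0.016411771837881672 0.09990903162734159
bearing [0.42623693 0.14169218 0.01      ]
screwdriver [ 0.40194265 -0.0463961   0.01      ]
```

View pics/rect.png

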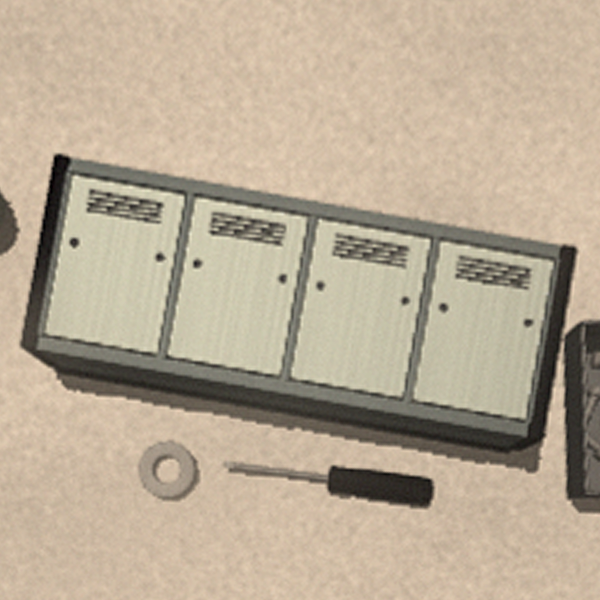

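```bash
cat >> h.py <<'E'
from scipy.spatial.transform import Rotation as Ro
ey=np.array([678.3258-599.66455,221.22574+216.26904,0]); ey/=np.linalg.norm(ey)
ex=np.array([ey[1],-ey[0],0]); O=np.array([.55795,.01705,0])
V={1:.156,2:.052,3:-.052,4:-.156}
def P(u,v,z): return O+ex*u+ey*v+np.array([0,0,.1+z])   # u from trough centre, axle u=.0125, z above rim
def quat(s=1):
    x=s*ey; zt=np.array([0,0,-1.]); return Ro.from_matrix(np.stack([x,np.cross(zt,x),zt],1)).as_quat()
E
python3 - <<'E'
from h import *
for s in (1,-1):
    for v in V: print(s,v,np.round(inverse_kinematics(P(.0485,V[v],.03),quat(s)),2))
E
```

```text
1 1 [ 0.14  0.52  1.49 -0.    1.13 -1.25]
1 2 [-0.02  0.48  1.57 -0.    1.09 -1.41]
1 3 [-0.19  0.45  1.62 -0.    1.07 -1.58]
1 4 [-0.36  0.45  1.62 -0.    1.07 -1.75]
-1 1 [ 0.14  0.52  1.49 -0.    1.13  1.89]
-1 2 [-0.02  0.48  1.57 -0.    1.09  1.73]
-1 3 [-0.19  0.45  1.62 -0.    1.07  1.56]
-1 4 [-0.36  0.45  1.62 -0.    1.07  1.39]
```

```bash
python3 - <<'E'
from h import *
q=quat(1)
move_gripper(0)
move_ptp(P(.0485,V[4],.12),q)
for k in (4,3,2,1):
    servo_line(P(.0485,V[k],.03),q,rate=.2)
    servo_line(P(.0485,V[k],.008),q,rate=.08)
    f0=current_force()
    hit=servo_line(P(.0485,V[k],-.009),q,rate=.02,contact_N=9)
    p=current_position(); f=current_force()
    print(k,hit,"depth mm",round((.1-p[2])*1e3,1),"dF",np.round(np.array(f)-f0,1),"t",current_clock(),flush=True)
    if not hit: break
    servo_line(P(.0485,V[k],.03),q,rate=.15)
c=capture("top"); cv2.imwrite("pics/press.png",c["image"])
E
```

```text
4 True depth mm 0.0 dF [-1.1  0.6  6.3] t 5.8417
3 False depth mm 9.2 dF [-0.7  0.3  1.7] t 8.2833
```

View pics/press.png

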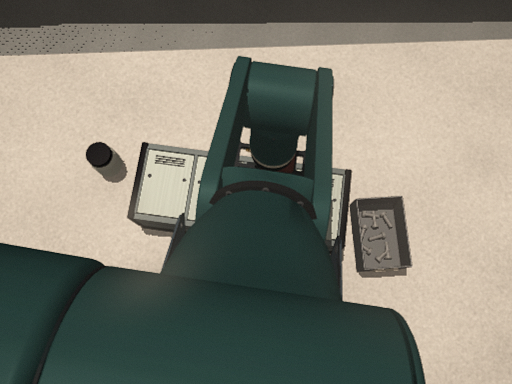

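The arm hides cover3 from the top camera, but the forces are clear. Cover4 stopped the finger at rim height, while cover3 gave 9 mm at about 2 N, so cover3 is free. I'll press it deeper.

```bash
python3 - <<'E'
from h import *
q=quat(1); v=V[3]
hit=servo_line(P(.0485,v,-.036),q,rate=.05,contact_N=15)
print(hit,(current_position()[2]-.1)*1e3,np.round(current_force(),1))
servo_line(P(.0485,v,.03),q,rate=.15)
servo_line(P(.0485,v,.13),q,rate=.25)
servo_line(P(-.13,v,.13),q,rate=.25)
for n in("top","scene","wrist"):
    c=capture(n); cv2.imwrite(f"pics/{n}2.png",c["image"])
    if n=="scene": 
        W=cloud(c); m=W[(W[...,2]>.11)&(W[...,2]<.19)]; r=(m-O-[0,0,.1]); u=r@ex; w=r@ey
        k=(abs(w-v)<.05)&(u>-.09)&(u<.06); print(k.sum(), np.round(np.c_[u[k],r[k][:,2]][::40],3).tolist())
print(current_clock())
E
```

```text
False -36.328721385313735 [ 1.3  0.3 -0.6]
948 [[-0.025, 0.066], [-0.022, 0.066], [-0.017, 0.06], [-0.02, 0.06], [-0.018, 0.059], [-0.016, 0.06], [-0.02, 0.056], [-0.019, 0.055], [-0.017, 0.055], [-0.007, 0.038], [-0.006, 0.037], [-0.002, 0.038], [-0.002, 0.038], [-0.004, 0.035], [-0.004, 0.033], [-0.003, 0.032], [-0.003, 0.031], [-0.003, 0.03], [-0.002, 0.029], [0.002, 0.031], [0.011, 0.013], [0.011, 0.013], [0.006, 0.014], [0.009, 0.011]]
11.1833
```

```bash
python3 -c "
import cv2,numpy as np
cv2.imwrite('pics/m.png',np.hstack([cv2.resize(cv2.imread(f'pics/{n}2.png'),(400,300)) for n in('scene','wrist')]))"
```

```text
(no output)
```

View pics/m.png

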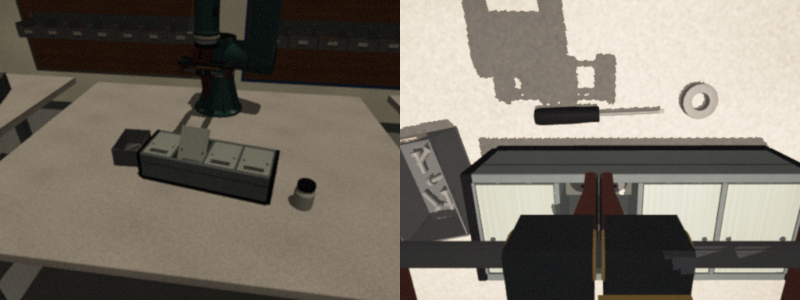

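The scene view shows cover3's near leaf raised at about (193,143), roughly 1.05 rad by depth. Now I'll push it from the near side.

```bash
python3 - <<'E'
from h import *
q=quat(1); v=V[3]
servo_line(P(-.085,v,.13),q,rate=.2)
servo_line(P(-.085,v,.04),q,rate=.15)
hit=servo_line(P(.03,v,.04),q,rate=.05,contact_N=14)
print(hit,"u mm",(np.array(current_position())-O)@ex*1e3,np.round(current_force(),1))
servo_line(P(-.085,v,.04),q,rate=.15)
servo_line(P(-.12,v,.15),q,rate=.25)
c=capture("scene"); cv2.imwrite("pics/s3.png",c["image"])
W=cloud(c); m=W[(W[...,2]>.105)&(W[...,2]<.2)]; r=(m-O-[0,0,.1]); u=r@ex-.0125; w=r@ey
k=(abs(w-v)<.045)&(u>-.09)&(u<.06); z=r[k][:,2]; print(k.sum(), np.round(np.c_[u[k],z][::60],3).tolist(), np.polyfit(z,u[k],1))
print(current_clock())
E
```

```text
True u mm 7.785014515431934 [-0.6 -0.4  0.1]
764 [[0.018, 0.075], [0.015, 0.063], [0.015, 0.075], [0.018, 0.066], [0.015, 0.055], [0.014, 0.044], [0.016, 0.056], [0.015, 0.047], [0.016, 0.039], [0.012, 0.027], [0.01, 0.017], [0.007, 0.006], [0.008, 0.01]] [0.17143487 0.00591125]
15.425
```

View pics/s3.png

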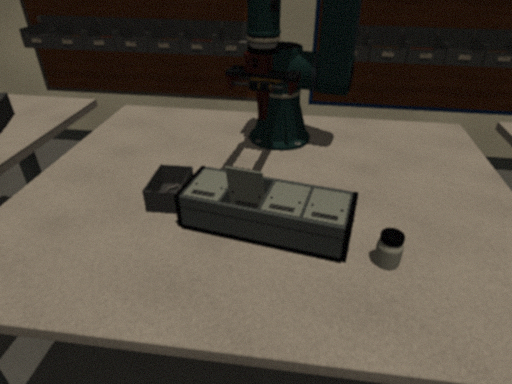

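Cover3 stands past upright at (245,185), with a fitted angle of about 1.74 rad. I'll push once more, a bit firmer, to make sure it is on its stop, and then check the bystanders.

```bash
python3 - <<'E'
from h import *
q=quat(1); v=V[3]
servo_line(P(-.06,v,.045),q,rate=.2)
hit=servo_line(P(.03,v,.045),q,rate=.04,contact_N=20)
print(hit,"u mm",(np.array(current_position())-O)@ex*1e3,np.round(current_force(),1))
servo_line(P(-.06,v,.045),q,rate=.15)
servo_line(P(-.12,v,.15),q,rate=.25)
a=[]
c=capture("scene"); W=cloud(c); m=W[(W[...,2]>.105)&(W[...,2]<.2)]; r=(m-O-[0,0,.1]); u=r@ex-.0125; w=r@ey
k=(abs(w-v)<.045)&(u>-.09)&(u<.06); z=r[k][:,2]; print(np.pi/2+np.arctan(np.polyfit(z,u[k],1)[0]))
goto_joints([-1.215, 0.359, 1.51, 0, 1.272, -0.115])
c=capture("top"); cv2.imwrite("pics/t4.png",c["image"])
print(current_clock(),current_force())
E
```

```text
True u mm 8.732028348794923 [-0.8  1.   1.3]
1.7402981819356786
21.1333 [ 0.64162308 -0.83366745 -0.48294331]
```

View pics/t4.png

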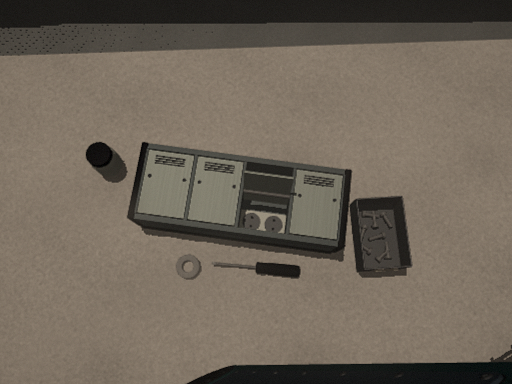

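The top view shows cover3 open with its sockets exposed at about (262,222). The bearing, screwdriver, bin and jar are where they were at the start.

```bash
python3 -c "
from bench import *
close_job()"
```

```text
the job is handed in; nothing more can be done
```

Cover3 was the free cover; it is now fully open, past upright, and the job is handed in.

- **Finding it:** I pressed the strips with the fingers shut. Cover4 stopped the finger at rim height, so it is locked. Cover3 gave 9 mm at about 2 N. I stopped there and did not press cover1 or cover2.
- **Opening it:** I pressed cover3's strip down to about 1.05 rad. Then I pushed the raised leaf from the near side until it reached its stop, and pushed a second time to confirm.
- **Last checks:** Depth data puts cover3 at about 1.74 rad, against 1.75 at the stop, and it was still there after the finger withdrew. The sockets show in the final top view. The bearing, screwdriver, bin and jar look unmoved, judged by eye from before-and-after pictures. The arm is back at its start pose, touching nothing, and the clock read 21 s. No check failed or disagreed.

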